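Clear the pass after service

ROBOT

A 6-joint arm with a two-finger parallel gripper is mounted at the origin on the work surface. World frame = base frame: x ahead of the robot, y to its left, z up, the work surface at z = 0. Lengths are in mm, angles in rad, forces in N, time in s.
With the tool pointing down it reaches from about 275 to 1000 mm from the base axis. Payload 8.4 kg.
Tool frame: the origin (TCP) lies between the finger pads; the fingertips stand r.tips_ahead ahead of it and the grasp point (between the pads) lies 6 mm ahead of it (r.tips_ahead is the distance from the TCP to the fingertips, in mm); z points along the fingers, y is the line along which they close (so a half turn about z gives the same grasp; the last joint's range is limited). The gripper opens to 85 mm and grips with 20 to 120 N. Pads are 22 mm wide; open, the fingers measure 114 mm over their backs; the gripper's body (76 mm by 85 mm) begins 54 mm behind the grasp point. The pads swing forward as they close: fully open they stand 13 mm farther back than shut.
Start: joints at [1.211, 0.353, 1.633, -0, 1.155, -0.002], TCP at [218.883, 585.422, 256.281] pointing down, gripper open.
Joint ranges: [-2.63, 2.63], [-0.92, 2.1], [0.06, 2.66], [-1.3, 4.44], [0, 2.69], [-3.02, 3.02]. Speed limits (rad/s): [2.22, 2.22, 2.79, 3.14, 3.14, 3.14].

INTERFACE

Orientations are given as [roll, pitch, yaw] about the fixed x, y, z axes, in that order (R = Rz(yaw) Ry(pitch) Rx(roll)).
In Python, from rig import r gives the robot as it stands.
- The arm moves only by the tool carry_out, never from a script. Its arguments are lists of equal length, an entry for each row: "delta_pos": the shift along the tool's x, y, z in m, a list of three; "rot": the turn, a rotation vector about the tool's x, y, z in degrees, a list of three. A call has 1 to 8 rows; each row is the pose to reach, as a shift and turn from the pose commanded when the call began, along the tool's axes at that moment; what a row does not reach only later rows make up. A row lasts 1/8 s, in which the tool goes at most 62.5 mm and 10.7 degrees, less where a joint would pass 70% of its speed; a pose out of reach is approached as far as the arm can. A call with a gripper value outside its range is refused whole. "claw" is the finger opening in m, from 0 to 0.0854, set as the call begins (left out, the last holds). The fingers move at their own pace and stop on an object; "grip_force" is the grip in N (left out, the last holds). Time passes only in rows, so rows that repeat a pose let the fingers close. It gives the time, the measured TCP pose, the force, the opening and the grip force at its end, in the units of the state.
- r.sense(): the state, without advancing time (a new reading comes with each control period).
- r.grab_frame(name): name is "side" or "top"; returns the picture (480x640x3 uint8, blue, green, red); there is no depth.
- r.camera_info(name): a dict with "fx", "fy", "cx", "cy" (pixels), "distortion" ([k1, k2, p1, p2, k3] as OpenCV has them; the pictures are not rectified), "pose" (4x4, takes a point from camera to world coordinates). Camera axes: x right, y down, z forward; pixel columns grow to the right and rows downward; lengths in mm; the calibration is good to about 2 mm. A picture is of the moment at which its call begins. camera_info takes no time and is no camera call.
- r.sign_off(): hands the job in; it is judged then, once.
Trained networks look in the newest picture that a camera, given by its name, has taken for a name from the list of things; names that differ only in an ending like _2 or _b are one class to them, and where a whole thing is asked for, a point or a joint stands for the part that bears it (a point fixed in the world has none). Each returns a list of dicts, best first, with "p" (0 to 1); they miss things now and then, are a little off and sometimes report something else, mostly with a low value. They report only what shows in the picture. A call takes as long as a camera call.
- r.recognise(thing, camera): "box" ([left, top, right, bottom] in pixels, round what is visible of it).
- r.cut_out(thing, camera): "mask" (480x640 bool, what is visible of it) and "box" ([left, top, right, bottom] in pixels, round what is visible of it).
The state is a dict: "clock": time; "qpos": joint angles; "qvel": joint speeds; "joint_efforts": joint torques, N m; "eef_pos": TCP position; "tcp_rot": TCP orientation; "contact_force": force on the tool from outside, world axes, zero at the start; "wrist_torque": the same for the moment, N m; "opening": opening from 0.0 (shut) to 1.0 (fully open); "grasp_force": force on a finger pad.
Only numpy, scipy, OpenCV 4.12 (cv2) and the standard library are available. Lean on these libraries where they do the work, as an engineer would, in place of code of your own. Each camera call takes 0.05 s, during which the arm holds its last target. There are 200 camera calls.

TASK

Clear the kitchen pass: stand both spice jars in the wooden crate, both used ramekins in the yellow tub and the pepper mill in the black caddy, all upright on the tray floors and set down gently, not dropped. Leave the utensil crock and the spray bottle where they are.

Things in the scene. Friction and masses are not known exactly. Their poses are not given: they have to be found in the camera images.
- crate: Shallow open wooden crate (pale wood), the home of spice jars: 150 mm (its x) by 180 mm (its y), 35 mm high, walls and floor 5 mm thick, so inside 140 by 170 mm, 30 mm deep; fixed to the bench. Origin: centre of its underside, on the bench; z up, turned by at most 0.2 rad about z.
- tub: Shallow open yellow plastic wash-up tub with a rim that overhangs the outside by 7 mm, the home of used ramekins: 150 mm (its x) by 180 mm (its y), 35 mm high, walls and floor 5 mm thick, so inside 140 by 170 mm, 30 mm deep; fixed to the bench. Origin: centre of its underside, on the bench; z up, turned by at most 0.2 rad about z.
- caddy: Shallow open black table caddy with two small brass handles outside its y ends (12 to 15 mm out, for looks), the home of the pepper mill: 150 mm (its x) by 180 mm (its y), 35 mm high, walls and floor 5 mm thick, so inside 140 by 170 mm, 30 mm deep; fixed to the bench. Origin: centre of its underside, on the bench; z up, turned by at most 0.2 rad about z.
- jar_red_mid (a point): Spice jar with a red cap and reddish-brown filling, round and straight-sided, 44 mm in diameter, 78 mm tall, about 0.12 kg, standing upright. The point lies on its axis, half-way up (39 mm above its foot); z up its axis.
- jar_green_mid (a point): Spice jar with a green cap and green filling, round and straight-sided, 44 mm in diameter, 78 mm tall, about 0.12 kg, standing upright. The point lies on its axis, half-way up (39 mm above its foot); z up its axis.
- ramekin_white_mid (a point): White glazed ramekin (small straight-sided round dish, empty), 54 mm in outer diameter, 44 mm tall, wall 4 mm, about 0.11 kg, standing upright. The point lies on its axis, half-way up (22 mm above its foot); z up its axis.
- ramekin_blue_mid (a point): Blue glazed ramekin (small straight-sided round dish, empty), 54 mm in outer diameter, 44 mm tall, wall 4 mm, about 0.11 kg, standing upright. The point lies on its axis, half-way up (22 mm above its foot); z up its axis.
- mill_mid (a point): Dark wooden pepper mill with a small steel knob on top, 96 mm tall, standing upright: round, foot 48 mm in diameter, straight waist 36 mm in diameter from 28 to 64 mm above the foot, head 44 mm; about 0.2 kg. The point lies on its axis, half-way up (48 mm above its foot); z up its axis.
- crock_mid (a point): Bystander: blue utensil crock, 92 mm in diameter, 120 mm tall, with spoons standing out of it to 185 mm. The point lies on its axis, 60 mm above its foot.
- spray_mid (a point): Bystander: amber spray bottle with a black trigger head, 64 mm in diameter, 161 mm tall; the head is 70 mm long. The point lies on its axis, 60 mm above its foot.

How it is judged (in metres and radians):
At the end, for the whole second after the job is handed in: Jars in crate, ramekins in tub, mill in caddy: each centre within 55 mm (tray x) and 70 mm (tray y) of its tray's centre, standing on the tray floor (height to 6 mm), upright to 0.15 rad, released, at rest (under 0.02 m/s); crock and spray bottle within 30 mm of their starts (x of jar_red_mid in the frame of crate between -0.055 and 0.055 m and y of jar_red_mid in the frame of crate between -0.07 and 0.07 m and z of jar_red_mid in the frame of crate between 0.038 and 0.05 m and angle between each of jar_red_mid, jar_green_mid, ramekin_white_mid, ramekin_blue_mid, mill_mid's own z axis and vertical below 0.15 rad and linear speed of each of jar_red, jar_green, ramekin_white, ramekin_blue, mill below 0.02 m/s and x of jar_green_mid in the frame of crate between -0.055 and 0.055 m and y of jar_green_mid in the frame of crate between -0.07 and 0.07 m and z of jar_green_mid in the frame of crate between 0.038 and 0.05 m and x of ramekin_white_mid in the frame of tub between -0.055 and 0.055 m and y of ramekin_white_mid in the frame of tub between -0.07 and 0.07 m and z of ramekin_white_mid in the frame of tub between 0.021 and 0.033 m and x of ramekin_blue_mid in the frame of tub between -0.055 and 0.055 m and y of ramekin_blue_mid in the frame of tub between -0.07 and 0.07 m and z of ramekin_blue_mid in the frame of tub between 0.021 and 0.033 m and x of mill_mid in the frame of caddy between -0.055 and 0.055 m and y of mill_mid in the frame of caddy between -0.07 and 0.07 m and z of mill_mid in the frame of caddy between 0.047 and 0.059 m and distance of each of crock_mid, spray_mid from where it was at the start of the episode below 0.03 m); the robot touches nothing.
It fails at once if a jar, ramekin or the mill is dropped or knocked hard: it moves faster than 0.7 m/s within 20 mm of the height at which it stands on the bench ((height (world z) of jar_red_mid below 0.059 m and linear speed of jar_red above 0.7 m/s) or (height (world z) of jar_green_mid below 0.059 m and linear speed of jar_green above 0.7 m/s) or (height (world z) of ramekin_white_mid below 0.042 m and linear speed of ramekin_white above 0.7 m/s) or (height (world z) of ramekin_blue_mid below 0.042 m and linear speed of ramekin_blue above 0.7 m/s) or (height (world z) of mill_mid below 0.068 m and linear speed of mill above 0.7 m/s)).
It fails at once if the utensil crock is shifted by more than 30 mm or tipped (distance of crock_mid from where it was at the start of the episode above 0.03 m or angle between crock_mid's own z axis and vertical above 0.3 rad).
It fails at once if the spray bottle is shifted by more than 30 mm or tipped (distance of spray_mid from where it was at the start of the episode above 0.03 m or angle between spray_mid's own z axis and vertical above 0.3 rad).
It also fails if it takes over 131 s, if anything falls off the work surface, if the arm or the gripper's body presses on something with over 40 N, if the wrist force passes 120 N, or if a joint passes its speed limit or range.

## Working session

There is one attempt and no reset: what is moved stays moved. The work goes in short steps, Python scripts to look and compute and a tool call to move; the robot and the scene stay as the last step left them, time stands still between calls to the robot, and variables do not carry over. Pictures are saved under pics/ and viewed, at most 14 in all, crops included, and the job is handed in when it is done.

Besides the shell and the picture viewer there is one more tool, called after "Emit:" as name(argument=value, ...), one argument or row to a line, values as JSON. carry_out: Moves the arm, as the interface text tells. Its arguments: {"type":"object","properties":{"delta_pos":{"type":"array","items":{"type":"array","items":{"type":"number"}}},"rot":{"type":"array","items":{"type":"array","items":{"type":"number"}}},"claw":{"type":"number"},"grip_force":{"type":"number"}},"required":["delta_pos","rot"]}

```bash
ls; mkdir -p pics; python3 - <<'E'
from rig import r
import cv2
s=r.sense(); print(s['clock'],s['eef_pos'],s['tcp_rot'],s['opening'],r.tips_ahead)
for c in('top','side'):
    f=r.grab_frame(c); cv2.imwrite(f'pics/{c}0.png',f)
    i=r.camera_info(c); print({k:(v if k!='pose' else [[round(float(x),3) for x in q] for q in v]) for k,v in i.items()})
    for t in 'crate tub caddy jar_red_mid jar_green_mid ramekin_white_mid ramekin_blue_mid mill_mid crock_mid spray_mid'.split():
        print(c,t,[([int(x) for x in d['box']],round(d['p'],2)) for d in r.recognise(t,c)[:2]])
E
```

```text
pics
0.0 [218.71607213 584.99811494 255.54029055] [-3.14015872e+00 -1.68438498e-05  2.78382411e+00] 0.998166585132017 25.0
{'fx': 538.849864299559, 'fy': 538.849864299559, 'cx': 328.2226330938194, 'cy': 241.43697495408279, 'distortion': array([-0.13719211,  0.        ,  0.        ,  0.        ,  0.        ]), 'pose': [[0.006, -0.986, 0.168, 282.565], [-1.0, -0.008, -0.012, 15.737], [0.013, -0.168, -0.986, 1372.356], [0.0, 0.0, 0.0, 1.0]]}
top crate [([285, 160, 366, 234], 0.86)]
top tub [([189, 166, 270, 235], 0.58)]
top caddy [([386, 185, 464, 246], 0.93)]
top jar_red_mid [([317, 254, 333, 267], 0.75)]
top jar_green_mid [([423, 272, 445, 293], 0.77), ([190, 169, 268, 233], 0.57)]
top ramekin_white_mid [([365, 269, 389, 291], 0.63)]
top ramekin_blue_mid [([210, 264, 235, 284], 0.74)]
top mill_mid [([265, 270, 284, 292], 0.76)]
top crock_mid [([493, 175, 550, 224], 0.77), ([213, 262, 233, 284], 0.47)]
top spray_mid [([114, 206, 158, 238], 0.95)]
{'fx': 507.67793186989434, 'fy': 507.67793186989434, 'cx': 319.31628615017695, 'cy': 245.79957488388357, 'distortion': array([0.00335154, 0.        , 0.        , 0.        , 0.        ]), 'pose': [[0.981, -0.142, 0.13, 355.765], [-0.193, -0.714, 0.673, -782.482], [-0.003, -0.686, -0.728, 919.444], [0.0, 0.0, 0.0, 1.0]]}
side crate [([336, 219, 404, 286], 0.96), ([290, 233, 311, 274], 0.45)]
side tub [([306, 159, 381, 219], 0.92)]
side caddy []
side jar_red_mid [([292, 238, 313, 275], 0.91)]
side jar_green_mid [([284, 343, 309, 381], 0.67)]
side ramekin_white_mid [([276, 293, 302, 324], 0.55)]
side ramekin_blue_mid [([259, 181, 282, 205], 0.64)]
side mill_mid [([262, 204, 282, 243], 0.77)]
side crock_mid [([407, 395, 475, 478], 0.96)]
side spray_mid [([285, 100, 312, 156], 0.6)]
```

```bash
cat > h.py <<'E'
import numpy as np,cv2
from rig import r
def K(i): return np.array([[i['fx'],0,i['cx']],[0,i['fy'],i['cy']],[0,0,1.]])
def proj(P,c):
    i=r.camera_info(c); T=np.linalg.inv(i['pose'])
    return cv2.projectPoints(np.float64(P).reshape(-1,3),cv2.Rodrigues(T[:3,:3])[0],T[:3,3],K(i),np.array(i['distortion']))[0][:,0]
def ray(px,c,z):
    i=r.camera_info(c); p=cv2.undistortPoints(np.float64(px).reshape(-1,1,2),K(i),np.array(i['distortion']))[:,0]
    d=np.c_[p,np.ones(len(p))]@np.array(i['pose'])[:3,:3].T; o=np.array(i['pose'])[:3,3]
    return o+d*((z-o[2])/d[:,2])[:,None]
E
python3 - <<'E'
import cv2
a=cv2.imread('pics/top0.png')[130:330,90:570]; cv2.imwrite('pics/top0z.png',cv2.resize(a,(800,333),interpolation=cv2.INTER_CUBIC))
a=cv2.imread('pics/side0.png')[80:480,220:490]; cv2.imwrite('pics/side0z.png',cv2.resize(a,(405,600),interpolation=cv2.INTER_CUBIC))
E
python3 - <<'E'
from h import *
from scipy.optimize import least_squares
H={'jar_red_mid':(22,78),'jar_green_mid':(22,78),'ramekin_white_mid':(27,44),'ramekin_blue_mid':(27,44),'mill_mid':(23,96),'crock_mid':(46,120),'spray_mid':(32,120)}
a=np.linspace(0,2*np.pi,40)
r.grab_frame('top');r.grab_frame('side')
for t,(R,h) in H.items():
    o={}
    for c in('top','side'):
        ds=r.recognise(t,c)
        if ds:o[c]=np.array(ds[0]['box'],float)
    def box(xy,c):
        P=np.array([[xy[0]+R*np.cos(q),xy[1]+R*np.sin(q),z] for q in a for z in(0,h)]);p=proj(P,c)
        return np.r_[p.min(0),p.max(0)]
    for cs in(['top'],['side'],['top','side']):
        s=least_squares(lambda v:np.concatenate([box(v,c)-o[c] for c in cs]),[400,0],loss='soft_l1')
        print(t,cs,s.x.round(1),s.fun.round(1))
b=np.array([[-75,-90],[75,-90],[75,90],[-75,90]])
for t in('crate','tub','caddy'):
    for c in('top','side'):
        ds=r.cut_out(t,c)
        if not ds: continue
        m=ds[0]['mask'].astype(np.uint8)
        cn=max(cv2.findContours(m,0,1)[0],key=cv2.contourArea)[:,0].astype(float)
        w=ray(cn,c,35)[:,:2].astype(np.float32); 
        print(t,c,ds[0]['p'],cv2.minAreaRect(w))
E
```

```text
jar_red_mid ['top'] [466.5  10.2] [ 0.7 -0.1 -0.7  0.1]
jar_red_mid ['side'] [466.1   6.9] [-0.   0.3  0.  -0.3]
jar_red_mid ['top', 'side'] [466.4   8.8] [ 1.3 -0.1 -0.1  0.2 -0.  -0.3 -0.  -0.9]
jar_green_mid ['top'] [ 403.1 -260.3] [-1.1  1.   1.  -1.1]
jar_green_mid ['side'] [ 411.3 -272.8] [ 1.3 -1.7 -1.5  1.7]
jar_green_mid ['top', 'side'] [ 408.2 -267.6] [ 1.6 -1.1  3.9 -3.1 -0.7 -3.6 -3.5 -0.4]Traceback (most recent call last):
  File "<stdin>", line 15, in <module>
    return func(*args, **kwargs)
    vector_fun = VectorFunction(
        fun_wrapped,
    ...<6 lines>...
        workers=workers
    )
    self._update_fun()
    ~~~~~~~~~~~~~~~~^^
    self.f = self.fun_wrapped(xp_copy(self.x))
             ~~~~~~~~~~~~~~~~^^^^^^^^^^^^^^^^^
    return np.atleast_1d(self.fun(x))
                         ~~~~~~~~^^^
    return self.f(x, *self.args, **self.kwargs)
           ~~~~~~^^^^^^^^^^^^^^^^^^^^^^^^^^^^^^
  File "<stdin>", line 15, in <lambda>
KeyError: 'top'
```

View pics/top0z.png

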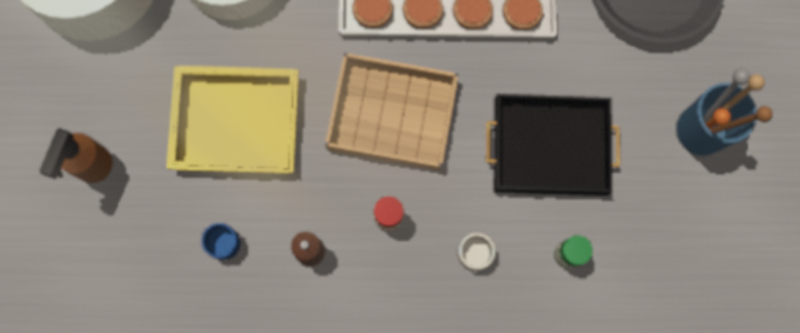

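View pics/side0z.png

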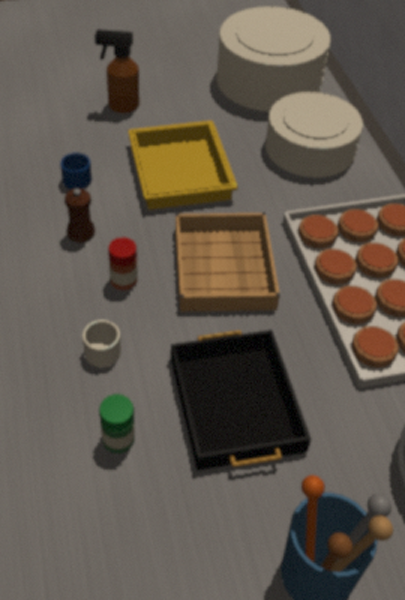

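The top view shows, left to right in the full image: tub about (230,200), crate (325,197), caddy (425,215), and in the row in front the blue ramekin (222,275), mill (275,280), red jar (323,257), white ramekin (376,281) and green jar (436,280). The side view agrees, and the detector boxes fit both.

```bash
cat > m.py <<'E'
from h import *
from scipy.optimize import least_squares
H={'jar_red_mid':[(22,0,78)],'jar_green_mid':[(22,0,78)],'ramekin_white_mid':[(27,0,44)],'ramekin_blue_mid':[(27,0,44)],'mill_mid':[(24,0,28),(22,64,88),(6,88,96)],'crock_mid':[(46,0,120)],'spray_mid':[(32,0,110)]}
a=np.linspace(0,2*np.pi,40)
def pts(xy,t): return np.array([[xy[0]+R*np.cos(q),xy[1]+R*np.sin(q),z+0] for R,z0,z1 in H[t] for q in a for z in(z0,z1)])
def box(xy,t,c):
    p=proj(pts(xy,t),c); return np.r_[p.min(0),p.max(0)]
def find(t,cams=('top','side'),prior=None):
    o={}
    for c in cams:
        for f in(r.recognise,r.cut_out):
            ds=[d for d in f(t,c) if d['p']>.4]
            if ds:o.setdefault(c,[]).append(np.array(ds[0]['box'],float))
    for c in o:
        s=least_squares(lambda v:np.concatenate([box(v,t,c)-b for b in o[c]]),[400,0],loss='soft_l1')
        print(t,c,s.x.round(1),s.fun.round(1))
E
python3 - <<'E'
from m import *
r.grab_frame('top');r.grab_frame('side')
for t in H: find(t)
def tray(t,c):
    ds=r.cut_out(t,c)
    if not ds: return
    m=ds[0]['mask'].astype(np.uint8); cn=max(cv2.findContours(m,0,1)[0],key=cv2.contourArea)
    e=7 if t=='tub' else 0
    hull=cv2.convexHull(cn)[:,0].astype(float)
    def hf(v):
        C,S=np.cos(v[2]),np.sin(v[2]);B=np.array([[x*(75+e),y*(90+e)] for x in(-1,1) for y in(-1,1)])
        B=B@np.array([[C,S],[-S,C]])+v[:2]
        P=np.r_[np.c_[B,np.full(4,35)]] if e else np.r_[np.c_[B,np.full(4,35)],np.c_[B,np.zeros(4)]]
        return cv2.convexHull(proj(P,c).astype(np.float32))
    w=ray(hull.mean(0),c,20)[0]
    hp=hull.astype(np.float32)
    f=lambda v:[cv2.pointPolygonTest(hf(v),(float(x),float(y)),True) for x,y in hp]+[cv2.pointPolygonTest(hp.reshape(-1,1,2),(float(x),float(y)),True) for x,y in hf(v)[:,0]][:0]
    best=min((least_squares(f,[w[0],w[1],y],loss='soft_l1',diff_step=1e-3,x_scale=[10,10,.05]) for y in(-.15,0.01,.15)),key=lambda s:s.cost)
    print(t,c,best.x.round(3),round(best.cost,1))
for t in('crate','tub','caddy'):
    for c in('top','side'): tray(t,c)
E
```

```text
jar_red_mid top [461.9   7.7] [ 2.1 -0.4 -0.4  1.  -0.1 -2.4 -0.4  1. ]
jar_red_mid side [468.8   7.6] [ 0.1  0.7 -0.4 -0.4  1.1  0.6 -0.6 -1. ]
jar_green_mid top [ 407.6 -262.4] [-0.1  0.4  0.1 -0.9 -0.7  0.6  0.7 -0.2]
jar_green_mid side [ 411.  -270.9] [ 1.6 -0.7 -1.9  1.4  1.4 -1.7 -1.9  0.7]
ramekin_white_mid top [ 410.5 -124.3] [-1.5  0.8  1.1 -1.2 -1.1  3.   1.2 -1.8]
ramekin_white_mid side [ 417.2 -123.2] [-0.5  0.2 -0.6 -0.4  0.8  1.2  0.4 -0.6]
ramekin_blue_mid top [426.5 266.1] [-1.3 -1.3 -0.8  1.9  0.6 -3.3  2.1  2. ]
ramekin_blue_mid side [425.4 261.4] [ 0.6 -1.  -4.   1.6  2.4 -1.8 -0.6  1. ]
mill_mid top [410.6 133.1] [-1.5 -0.3  2.4  1.4  1.1 -1.5 -1.4  0.4]
mill_mid side [410.2 -92.8] [-12.9 -73.8 -13.4 -69.8  12.7  68.8  13.6  73.2]
crock_mid top [ 622.3 -501.1] [ 3.1  1.3 -3.  -1.2  2.8  2.  -1.8 -5.4]
crock_mid side [ 628.8 -472. ] [ 3.4  0.4 -2.4  0.   4.2 -0.1 -1.4 -0.1]
spray_mid top [545.7 484.4] [ 0.6 -0.1 -0.1 -0.  -0.6 -0.9  0.1  1.4]
spray_mid side [535.2 480.1] [ 2.  11.2 -1.8 -1.7  1.7 10.4 -4.6 -1.9]
crate top [ 6.31049e+02  7.83700e+00 -1.85000e-01] 1.2
crate side [ 6.31635e+02  7.25900e+00 -1.83000e-01] 0.5
tub top [ 6.13665e+02  2.52896e+02 -3.20000e-02] 1.6
tub side [ 6.13025e+02  2.32249e+02 -3.80000e-02] 19.5
caddy top [ 5.80345e+02 -2.42688e+02 -1.60000e-02] 14.7
caddy side [ 5.81555e+02 -2.42338e+02 -1.20000e-02] 16.4
```

```bash
cat > ov.py <<'E'
from m import *
E0={'jar_red_mid':(466,8),'jar_green_mid':(409,-266),'ramekin_white_mid':(414,-124),'ramekin_blue_mid':(426,264),'mill_mid':(411,133)}
TR={'crate':(631,7.5,-.184),'tub':(613.5,253,-.035),'caddy':(581,-242.5,-.014)}
def draw(img,c,obj,tr,crop,sc):
    x0,y0,x1,y1=crop; im=cv2.resize(img[y0:y1,x0:x1],None,fx=sc,fy=sc,interpolation=cv2.INTER_CUBIC)
    f=lambda P:np.round((proj(P,c)-[x0,y0]+.5)*sc-.5).astype(np.int32)
    for t,xy in obj.items():
        for R,z0,z1 in H[t]:
            for z in(z0,z1): cv2.polylines(im,[f([[xy[0]+R*np.cos(q),xy[1]+R*np.sin(q),z] for q in a])],1,(0,255,0) if z else (255,0,255),1)
    for t,v in tr.items():
        C,S=np.cos(v[2]),np.sin(v[2])
        for z in (0,35): cv2.polylines(im,[f([[v[0]+C*x-S*y,v[1]+S*x+C*y,z] for x,y in((-75,-90),(75,-90),(75,90),(-75,90))])],1,(255,255,0) if z else (255,0,255),1)
    return im
E
python3 - <<'E'
from ov import *
cv2.imwrite('pics/o1.png',draw(cv2.imread('pics/top0.png'),'top',E0,TR,(180,150,480,310),2.66))
cv2.imwrite('pics/o2.png',draw(cv2.imread('pics/side0.png'),'side',E0,TR,(240,150,430,410),2.3))
E
```

```text
(no output)
```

View pics/o1.png

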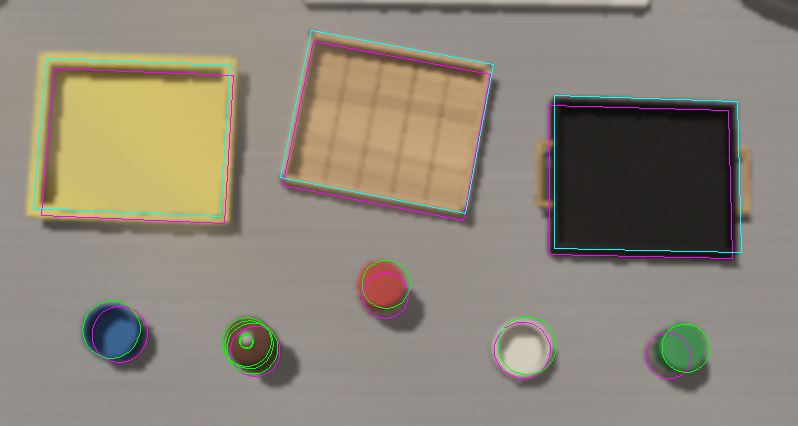

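View pics/o2.png

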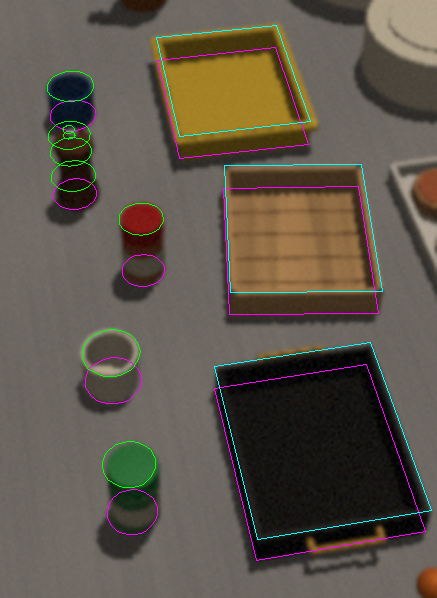

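The overlays match both views to a few mm, which is enough for the grips. I'll go above the blue ramekin and turn so the jaws close along world x. The tool axes then become (world y, world x, -z).

Emit:
carry_out(
  delta_pos=[
    [-0.038, -0.028, 0],
    [-0.077, -0.057, 0],
    [-0.115, -0.086, 0.02],
    [-0.153, -0.114, 0.04],
    [-0.191, -0.143, 0.06],
    [-0.23, -0.171, 0.08],
    [-0.268, -0.2, 0.1],
    [-0.306, -0.228, 0.106],
  ],
  rot=[
    [0, 0, 8.7],
    [0, 0, 17.4],
    [0, 0, 26.1],
    [0, 0, 34.75],
    [0, 0, 43.4],
    [0, 0, 52.1],
    [0, 0, 60.8],
    [0, 0, 69.5],
  ],
  claw=0.08,
  grip_force=30,
)

```text
clock: 4.3
eef_pos: [425.8, 263.0, 149.3]
tcp_rot: [-3.14, 0.001, 1.566]
contact_force: [1.0, 0.1, -0.1]
opening: 0.938
grasp_force: 0.0
```

Emit:
carry_out(
  delta_pos=[
    [0, 0, 0],
    [0, 0, 0],
    [0, 0, 0],
  ],
  rot=[
    [0, 0, 0],
    [0, 0, 0],
    [0, 0, 0],
  ],
)

```text
clock: 4.68
eef_pos: [425.4, 265.6, 150.6]
tcp_rot: [3.141, -0.0, 1.573]
contact_force: [0.9, 0.3, 0.4]
opening: 0.935
grasp_force: 0.0
```

```bash
python3 - <<'E'
from ov import *
s=r.sense(); print(s['clock'],s['eef_pos'],s['tcp_rot'],s['opening'],r.tips_ahead,s['qpos'])
f=r.grab_frame('side');cv2.imwrite('pics/s1.png',draw(f,'side',E0,{},(200,60,440,240),3.3))
E
```

```text
4.675 [425.36836046 265.61906002 150.56403076] [ 3.14119973e+00 -4.43403949e-04  1.57271652e+00] 0.9353156716543878 25.0 [5.55100652e-01 2.98312806e-01 1.98897935e+00 2.26644288e-04
 8.53733227e-01 5.53031645e-01]
```

View pics/s1.png

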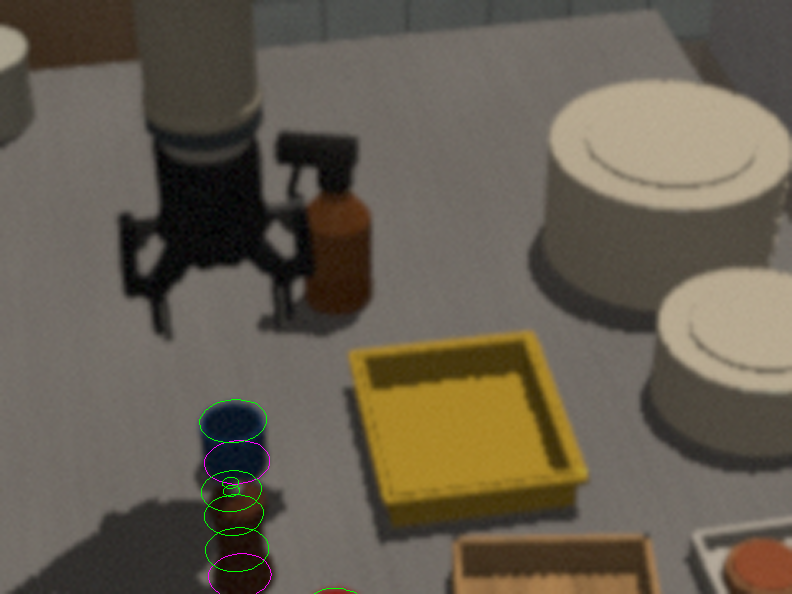

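The side view shows the gripper above the blue ramekin (235,430 in the crop), with the jaws spread along x and clear of the spray bottle. Now down and grip.

Emit:
carry_out(
  delta_pos=[
    [0, 0, 0.03],
    [0, 0, 0.06],
    [0, 0, 0.085],
    [0, 0, 0.105],
    [0, 0, 0.115],
    [0, 0, 0.12],
    [0, 0, 0.12],
    [0, 0, 0.12],
  ],
  rot=[
    [0, 0, 0],
    [0, 0, 0],
    [0, 0, 0],
    [0, 0, 0],
    [0, 0, 0],
    [0, 0, 0],
    [0, 0, 0],
    [0, 0, 0],
  ],
)

```text
clock: 5.72
eef_pos: [426.0, 265.0, 30.9]
tcp_rot: [3.141, -0.001, 1.571]
contact_force: [1.0, -0.2, 0.2]
opening: 0.938
grasp_force: 0.0
```

Emit:
carry_out(
  delta_pos=[
    [0, 0, 0],
    [0, 0, 0],
    [0, 0, 0],
    [0, 0, 0],
    [0, 0, 0],
    [0, 0, 0],
    [0, 0, 0],
    [0, 0, 0],
  ],
  rot=[
    [0, 0, 0],
    [0, 0, 0],
    [0, 0, 0],
    [0, 0, 0],
    [0, 0, 0],
    [0, 0, 0],
    [0, 0, 0],
    [0, 0, 0],
  ],
  claw=0.045,
  grip_force=30,
)

```text
clock: 6.72
eef_pos: [425.8, 264.8, 30.9]
tcp_rot: [3.141, -0.0, 1.571]
contact_force: [-1.4, -0.4, 7.3]
opening: 0.639
grasp_force: 30.4
```

Gripped: the opening is 54.6 mm. I'll lift, carry to the tub and stop above it.

Emit:
carry_out(
  delta_pos=[
    [0, 0, -0.02],
    [0, 0, -0.05],
    [0, 0, -0.08],
    [0.005, 0.04, -0.08],
    [0.011, 0.085, -0.08],
    [0.018, 0.13, -0.08],
    [0.024, 0.17, -0.08],
    [0.026, 0.19, -0.08],
  ],
  rot=[
    [0, 0, 0],
    [0, 0, 0],
    [0, 0, 0],
    [0, 0, 0],
    [0, 0, 0],
    [0, 0, 0],
    [0, 0, 0],
    [0, 0, 0],
  ],
)

```text
clock: 7.72
eef_pos: [617.6, 290.8, 110.2]
tcp_rot: [3.141, -0.0, 1.57]
contact_force: [-0.4, -1.0, -1.9]
opening: 0.635
grasp_force: 32.3
```

Emit:
carry_out(
  delta_pos=[
    [0, 0, 0],
    [0, 0, 0.03],
    [0, 0, 0.05],
    [0, 0, 0.062],
    [0, 0, 0.068],
    [0, 0, 0.071],
    [0, 0, 0.073],
    [0, 0, 0.073],
  ],
  rot=[
    [0, 0, 0],
    [0, 0, 0],
    [0, 0, 0],
    [0, 0, 0],
    [0, 0, 0],
    [0, 0, 0],
    [0, 0, 0],
    [0, 0, 0],
  ],
)

```text
clock: 8.72
eef_pos: [615.9, 290.8, 37.6]
tcp_rot: [3.141, -0.0, 1.571]
contact_force: [0.2, 1.1, -0.8]
opening: 0.634
grasp_force: 32.3
```

Emit:
carry_out(
  delta_pos=[
    [0, 0, 0.001],
    [0, 0, 0.002],
    [0, 0, 0.002],
  ],
  rot=[
    [0, 0, 0],
    [0, 0, 0],
    [0, 0, 0],
  ],
)

```text
clock: 9.1
eef_pos: [615.9, 290.8, 36.0]
tcp_rot: [3.141, -0.0, 1.571]
contact_force: [-1.4, -1.6, 4.5]
opening: 0.634
grasp_force: 32.7
```

Emit:
carry_out(
  delta_pos=[
    [0, 0, 0],
    [0, 0, 0],
    [0, 0, 0],
    [0, 0, 0],
  ],
  rot=[
    [0, 0, 0],
    [0, 0, 0],
    [0, 0, 0],
    [0, 0, 0],
  ],
  claw=0.07,
)

```text
clock: 9.6
eef_pos: [615.6, 290.7, 35.2]
tcp_rot: [-3.141, 0.0, 1.571]
contact_force: [0.1, -0.2, -0.6]
opening: 0.821
grasp_force: 0.0
```

Emit:
carry_out(
  delta_pos=[
    [0, 0, -0.03],
    [0, 0, -0.075],
    [0, 0, -0.115],
    [-0.04, -0.05, -0.115],
    [-0.08, -0.1, -0.115],
    [-0.12, -0.15, -0.115],
    [-0.15, -0.195, -0.115],
    [-0.158, -0.203, -0.115],
  ],
  rot=[
    [0, 0, 0],
    [0, 0, 0],
    [0, 0, 0],
    [0, 0, 0],
    [0, 0, 0],
    [0, 0, 0],
    [0, 0, 0],
    [0, 0, 0],
  ],
)

```text
clock: 10.6
eef_pos: [409.0, 130.9, 150.0]
tcp_rot: [-3.139, 0.001, 1.57]
contact_force: [2.0, 0.5, -0.9]
opening: 0.824
grasp_force: 0.0
```

Emit:
carry_out(
  delta_pos=[
    [0, 0, 0],
    [0, 0, 0],
  ],
  rot=[
    [0, 0, 0],
    [0, 0, 0],
  ],
  claw=0.08,
)

```text
clock: 10.85
eef_pos: [414.3, 133.5, 150.7]
tcp_rot: [3.14, -0.001, 1.571]
contact_force: [0.5, 0.7, -0.0]
opening: 0.932
grasp_force: 0.0
```

```bash
python3 - <<'E'
from ov import *
s=r.sense(); print(s['clock'],s['eef_pos'])
f=r.grab_frame('side')
p=s['eef_pos']
im=draw(f,'side',{'mill_mid':(411,133),'ramekin_blue_mid':(615,291)},{},(220,100,420,250),4)
cv2.imwrite('pics/s2.png',im); print((proj([p,p+[0,0,-25]],'side')-[220,100])*4)
find('mill_mid',('side',))
E
```

```text
10.85 [414.33787287 133.47222177 150.65805017]
[[196.14445889 352.26590167]
 [199.30914744 384.73494331]]
mill_mid side [412.9 131.8] [-0.2 -0.8  1.  -0.2 -2.   0.6  0.5  0.3]
```

View pics/s2.png

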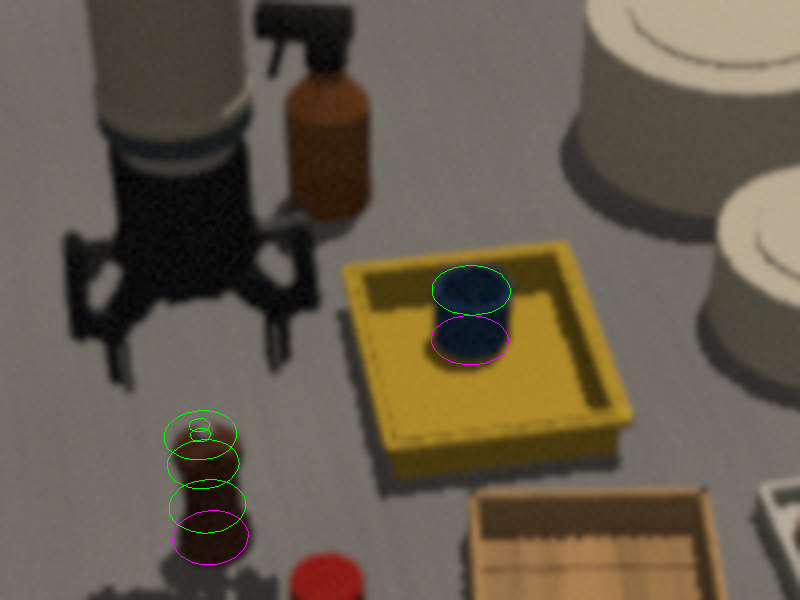

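Blue stands upright in the tub (470,315). The gripper is centred over the mill (210,490). Now down to the waist.

Emit:
carry_out(
  delta_pos=[
    [0, 0, 0.025],
    [0, 0, 0.05],
    [0, 0, 0.07],
    [-0.001, 0, 0.085],
    [-0.001, 0, 0.094],
    [-0.001, 0, 0.098],
    [-0.001, 0, 0.098],
    [-0.001, 0, 0.098],
  ],
  rot=[
    [0, 0, 0],
    [0, 0, 0],
    [0, 0, 0],
    [0, 0, 0],
    [0, 0, 0],
    [0, 0, 0],
    [0, 0, 0],
    [0, 0, 0],
  ],
)

```text
clock: 12.0
eef_pos: [413.0, 131.8, 52.7]
tcp_rot: [3.141, -0.0, 1.571]
contact_force: [0.3, -0.2, 0.2]
opening: 0.938
grasp_force: 0.0
```

Emit:
carry_out(
  delta_pos=[
    [0, 0, 0],
    [0, 0, 0],
    [0, 0, 0],
    [0, 0, 0],
    [0, 0, 0],
    [0, 0, 0],
    [0, 0, 0],
    [0, 0, 0],
  ],
  rot=[
    [0, 0, 0],
    [0, 0, 0],
    [0, 0, 0],
    [0, 0, 0],
    [0, 0, 0],
    [0, 0, 0],
    [0, 0, 0],
    [0, 0, 0],
  ],
  claw=0.028,
  grip_force=35,
)

```text
clock: 13.0
eef_pos: [413.0, 131.8, 52.6]
tcp_rot: [3.141, -0.0, 1.571]
contact_force: [-0.3, -0.8, 5.8]
opening: 0.456
grasp_force: 26.4
```

Emit:
carry_out(
  delta_pos=[
    [0, 0, 0],
    [0, 0, 0],
    [0, 0, 0],
    [0, 0, 0],
  ],
  rot=[
    [0, 0, 0],
    [0, 0, 0],
    [0, 0, 0],
    [0, 0, 0],
  ],
)

```text
clock: 13.5
eef_pos: [413.0, 131.8, 52.6]
tcp_rot: [3.141, -0.0, 1.571]
contact_force: [0.4, 1.1, 5.4]
opening: 0.458
grasp_force: 26.4
```

The opening is 38.9 mm and should be 36, so the tips probably touch the flare of the foot. I'll reopen, raise 3 mm and grip again.

Emit:
carry_out(
  delta_pos=[
    [0, 0, 0],
    [0, 0, 0],
    [0, 0, -0.002],
    [0, 0, -0.003],
  ],
  rot=[
    [0, 0, 0],
    [0, 0, 0],
    [0, 0, 0],
    [0, 0, 0],
  ],
  claw=0.055,
)

```text
clock: 14.0
eef_pos: [412.7, 131.7, 55.4]
tcp_rot: [-3.142, -0.0, 1.571]
contact_force: [0.6, 0.2, -0.3]
opening: 0.646
grasp_force: 0.0
```

Emit:
carry_out(
  delta_pos=[
    [0, 0, 0],
    [0, 0, 0],
    [0, 0, 0],
    [0, 0, 0],
    [0, 0, 0],
    [0, 0, 0],
    [0, 0, 0],
    [0, 0, 0],
  ],
  rot=[
    [0, 0, 0],
    [0, 0, 0],
    [0, 0, 0],
    [0, 0, 0],
    [0, 0, 0],
    [0, 0, 0],
    [0, 0, 0],
    [0, 0, 0],
  ],
  claw=0.028,
  grip_force=35,
)

```text
clock: 15.0
eef_pos: [412.8, 131.8, 55.5]
tcp_rot: [3.141, -0.0, 1.571]
contact_force: [-0.7, 0.4, 5.2]
opening: 0.46
grasp_force: 34.0
```

Emit:
carry_out(
  delta_pos=[
    [0, 0, -0.005],
    [0, 0, -0.015],
    [0, 0, -0.03],
    [0, 0, -0.05],
    [0, 0, -0.07],
    [0, 0, -0.09],
    [0, 0, -0.1],
    [0, 0, -0.1],
  ],
  rot=[
    [0, 0, 0],
    [0, 0, 0],
    [0, 0, 0],
    [0, 0, 0],
    [0, 0, 0],
    [0, 0, 0],
    [0, 0, 0],
    [0, 0, 0],
  ],
)

```text
clock: 16.0
eef_pos: [413.0, 131.8, 155.9]
tcp_rot: [3.14, -0.0, 1.571]
contact_force: [0.8, -0.3, -1.0]
opening: 0.456
grasp_force: 35.1
```

```bash
python3 - <<'E'
from ov import *
s=r.sense(); print(s['clock'],s['eef_pos'],s['opening'],s['grasp_force'],s['contact_force'])
f=r.grab_frame('side')
cv2.imwrite('pics/s3.png',draw(f,'side',{},{},(220,100,370,250),4))
E
```

```text
16.0 [412.99483102 131.80883285 155.91418599] 0.45608653669911825 35.10612758589559 [ 0.80407709 -0.28363715 -1.01080374]
```

View pics/s3.png

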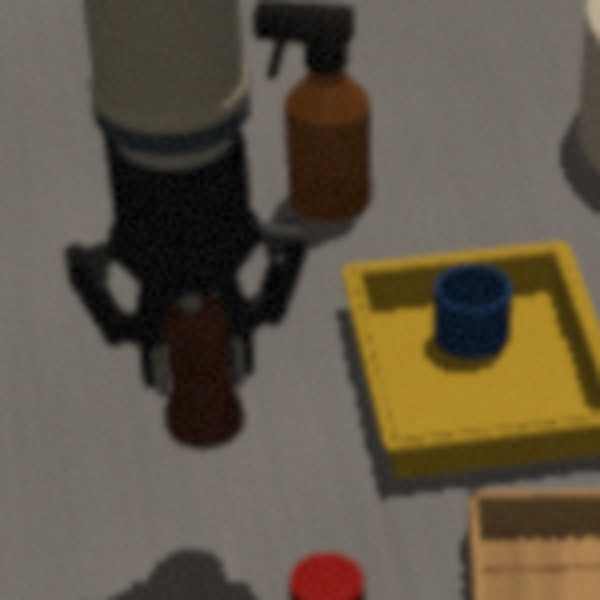

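The mill is lifted and held upright between the pads (200,380). I'll carry it over the caddy.

Emit:
carry_out(
  delta_pos=[
    [-0.03, 0.013, 0],
    [-0.08, 0.036, 0],
    [-0.135, 0.06, 0],
    [-0.19, 0.085, 0],
    [-0.245, 0.11, 0],
    [-0.3, 0.135, 0],
    [-0.345, 0.155, 0],
    [-0.374, 0.168, 0],
  ],
  rot=[
    [0, 0, 0],
    [0, 0, 0],
    [0, 0, 0],
    [0, 0, 0],
    [0, 0, 0],
    [0, 0, 0],
    [0, 0, 0],
    [0, 0, 0],
  ],
)

```text
clock: 17.05
eef_pos: [580.7, -244.5, 153.7]
tcp_rot: [-3.14, -0.0, 1.569]
contact_force: [0.4, 0.3, -1.7]
opening: 0.462
grasp_force: 35.3
```

Emit:
carry_out(
  delta_pos=[
    [0, 0, 0],
    [0, 0, 0],
    [0, 0, 0.03],
    [0, 0, 0.06],
    [0, 0, 0.078],
    [0, 0, 0.087],
    [0, 0, 0.091],
    [0, 0, 0.091],
  ],
  rot=[
    [0, 0, 0],
    [0, 0, 0],
    [0, 0, 0],
    [0, 0, 0],
    [0, 0, 0],
    [0, 0, 0],
    [0, 0, 0],
    [0, 0, 0],
  ],
)

```text
clock: 18.05
eef_pos: [581.0, -242.4, 64.8]
tcp_rot: [3.141, 0.0, 1.571]
contact_force: [-0.6, -0.2, -1.8]
opening: 0.457
grasp_force: 35.4
```

Emit:
carry_out(
  delta_pos=[
    [0, 0, 0.001],
    [0, 0, 0.002],
    [0, 0, 0.003],
    [0, 0, 0.003],
  ],
  rot=[
    [0, 0, 0],
    [0, 0, 0],
    [0, 0, 0],
    [0, 0, 0],
  ],
)

```text
clock: 18.55
eef_pos: [580.6, -242.3, 61.3]
tcp_rot: [-3.142, -0.0, 1.571]
contact_force: [0.1, 0.1, -2.2]
opening: 0.458
grasp_force: 35.4
```

Emit:
carry_out(
  delta_pos=[
    [0, 0, 0.001],
    [0, 0, 0.0015],
    [0, 0, 0.0015],
  ],
  rot=[
    [0, 0, 0],
    [0, 0, 0],
    [0, 0, 0],
  ],
)

```text
clock: 18.92
eef_pos: [581.0, -242.5, 60.6]
tcp_rot: [3.141, 0.0, 1.571]
contact_force: [-1.1, 0.3, 5.0]
opening: 0.454
grasp_force: 35.1
```

Contact felt (5 N). Release, rise, and go above the green jar.

Emit:
carry_out(
  delta_pos=[
    [0, 0, 0],
    [0, 0, 0],
    [0, 0, 0],
    [0, 0, 0],
    [0, 0, 0],
  ],
  rot=[
    [0, 0, 0],
    [0, 0, 0],
    [0, 0, 0],
    [0, 0, 0],
    [0, 0, 0],
  ],
  claw=0.075,
)

```text
clock: 19.55
eef_pos: [580.6, -242.3, 59.7]
tcp_rot: [-3.142, -0.0, 1.571]
contact_force: [0.2, 1.0, -1.2]
opening: 0.878
grasp_force: 0.0
```

Emit:
carry_out(
  delta_pos=[
    [0, 0, -0.02],
    [0, 0, -0.05],
    [0, 0, -0.09],
    [-0.002, -0.01, -0.1],
    [-0.01, -0.06, -0.1],
    [-0.02, -0.115, -0.1],
    [-0.025, -0.16, -0.1],
    [-0.025, -0.172, -0.1],
  ],
  rot=[
    [0, 0, 0],
    [0, 0, 0],
    [0, 0, 0],
    [0, 0, 0],
    [0, 0, 0],
    [0, 0, 0],
    [0, 0, 0],
    [0, 0, 0],
  ],
  claw=0.078,
)

```text
clock: 20.55
eef_pos: [405.6, -267.0, 159.9]
tcp_rot: [-3.14, -0.001, 1.569]
contact_force: [0.1, 0.7, 0.4]
opening: 0.915
grasp_force: 0.0
```

Emit:
carry_out(
  delta_pos=[
    [0, 0, 0],
    [0, 0, 0],
  ],
  rot=[
    [0, 0, 0],
    [0, 0, 0],
  ],
)

```text
clock: 20.8
eef_pos: [410.0, -267.6, 160.1]
tcp_rot: [3.14, 0.001, 1.571]
contact_force: [1.2, -0.5, 0.3]
opening: 0.916
grasp_force: 0.0
```

```bash
python3 - <<'E'
from ov import *
s=r.sense(); print(s['clock'],s['eef_pos'])
f=r.grab_frame('side')
cv2.imwrite('pics/s4.png',draw(f,'side',{'jar_green_mid':(409,-267)},{},(230,250,430,470),2.7))
find('jar_green_mid',('side',))
E
```

```text
20.8 [ 409.99013852 -267.57653522  160.12470284]
jar_green_mid side [ 411.5 -268.9] [ 2.2 -3.4  0.2 -0.3 -0.4  0.3 -1.1  2.6]
```

View pics/s4.png

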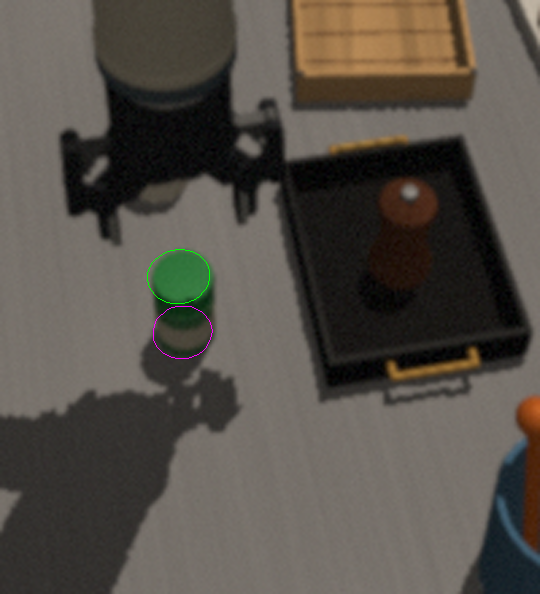

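The mill stands upright in the caddy (405,235). The gripper is centred over the green jar (180,300). Now down and grip.

Emit:
carry_out(
  delta_pos=[
    [0, 0, 0.025],
    [0, 0, 0.05],
    [0, 0, 0.07],
    [0, 0, 0.085],
    [0, 0, 0.095],
    [0, 0, 0.1],
    [0, 0, 0.1],
    [0, 0, 0.1],
  ],
  rot=[
    [0, 0, 0],
    [0, 0, 0],
    [0, 0, 0],
    [0, 0, 0],
    [0, 0, 0],
    [0, 0, 0],
    [0, 0, 0],
    [0, 0, 0],
  ],
)

```text
clock: 21.95
eef_pos: [409.0, -267.5, 60.3]
tcp_rot: [3.141, 0.0, 1.571]
contact_force: [-0.2, -0.5, 0.3]
opening: 0.911
grasp_force: 0.0
```

Emit:
carry_out(
  delta_pos=[
    [0, 0, 0],
    [0, 0, 0],
    [0, 0, 0],
    [0, 0, 0],
    [0, 0, 0],
    [0, 0, 0],
    [0, 0, 0],
    [0, 0, 0],
  ],
  rot=[
    [0, 0, 0],
    [0, 0, 0],
    [0, 0, 0],
    [0, 0, 0],
    [0, 0, 0],
    [0, 0, 0],
    [0, 0, 0],
    [0, 0, 0],
  ],
  claw=0.035,
  grip_force=30,
)

```text
clock: 22.95
eef_pos: [408.9, -267.5, 60.2]
tcp_rot: [3.141, 0.0, 1.571]
contact_force: [-0.4, 0.2, 5.6]
opening: 0.51
grasp_force: 30.1
```

Emit:
carry_out(
  delta_pos=[
    [0, 0, -0.02],
    [0, 0, -0.06],
    [0.01, 0.01, -0.1],
    [0.05, 0.045, -0.1],
    [0.09, 0.082, -0.1],
    [0.13, 0.118, -0.1],
    [0.17, 0.154, -0.1],
    [0.208, 0.188, -0.1],
  ],
  rot=[
    [0, 0, 0],
    [0, 0, 0],
    [0, 0, 0],
    [0, 0, 0],
    [0, 0, 0],
    [0, 0, 0],
    [0, 0, 0],
    [0, 0, 0],
  ],
)

```text
clock: 23.95
eef_pos: [597.5, -57.7, 159.6]
tcp_rot: [-3.141, 0.0, 1.571]
contact_force: [-0.6, -1.2, -0.5]
opening: 0.509
grasp_force: 31.0
```

Emit:
carry_out(
  delta_pos=[
    [0.03, 0.027, 0],
    [0.03, 0.027, 0.02],
    [0.03, 0.027, 0.05],
    [0.03, 0.027, 0.075],
    [0.03, 0.027, 0.087],
    [0.03, 0.027, 0.092],
    [0.03, 0.027, 0.094],
    [0.03, 0.027, 0.094],
  ],
  rot=[
    [0, 0, 0],
    [0, 0, 0],
    [0, 0, 0],
    [0, 0, 0],
    [0, 0, 0],
    [0, 0, 0],
    [0, 0, 0],
    [0, 0, 0],
  ],
)

```text
clock: 24.95
eef_pos: [624.1, -29.4, 66.4]
tcp_rot: [3.141, 0.0, 1.571]
contact_force: [-0.0, -0.6, -1.1]
opening: 0.507
grasp_force: 31.1
```

Emit:
carry_out(
  delta_pos=[
    [0, 0, 0.001],
    [0, 0, 0.0015],
    [0, 0, 0.0015],
  ],
  rot=[
    [0, 0, 0],
    [0, 0, 0],
    [0, 0, 0],
  ],
)

```text
clock: 25.32
eef_pos: [624.1, -29.3, 65.3]
tcp_rot: [3.14, 0.0, 1.571]
contact_force: [-0.4, 0.7, 5.7]
opening: 0.509
grasp_force: 31.7
```

Emit:
carry_out(
  delta_pos=[
    [0, 0, 0],
    [0, 0, 0],
    [0, 0, 0],
    [0, 0, 0],
    [0, 0, 0],
  ],
  rot=[
    [0, 0, 0],
    [0, 0, 0],
    [0, 0, 0],
    [0, 0, 0],
    [0, 0, 0],
  ],
  claw=0.075,
)

```text
clock: 25.95
eef_pos: [623.6, -29.3, 64.2]
tcp_rot: [-3.142, -0.0, 1.571]
contact_force: [-0.4, -0.3, -0.4]
opening: 0.876
grasp_force: 0.0
```

Emit:
carry_out(
  delta_pos=[
    [0, 0, -0.02],
    [0, 0, -0.06],
    [0, 0, -0.09],
    [-0.025, -0.055, -0.09],
    [-0.05, -0.11, -0.09],
    [-0.075, -0.16, -0.09],
    [-0.09, -0.2, -0.09],
    [-0.095, -0.21, -0.09],
  ],
  rot=[
    [0, 0, 0],
    [0, 0, 0],
    [0, 0, 0],
    [0, 0, 0],
    [0, 0, 0],
    [0, 0, 0],
    [0, 0, 0],
    [0, 0, 0],
  ],
  claw=0.08,
)

```text
clock: 26.95
eef_pos: [411.6, -124.8, 155.3]
tcp_rot: [3.141, 0.0, 1.569]
contact_force: [0.5, 0.3, 0.8]
opening: 0.941
grasp_force: 0.0
```

Emit:
carry_out(
  delta_pos=[
    [0, 0, 0],
    [0, 0, 0],
  ],
  rot=[
    [0, 0, 0],
    [0, 0, 0],
  ],
)

```text
clock: 27.2
eef_pos: [415.3, -124.3, 154.9]
tcp_rot: [3.14, 0.0, 1.571]
contact_force: [0.9, 0.2, 0.3]
opening: 0.937
grasp_force: 0.0
```

```bash
python3 - <<'E'
from ov import *
s=r.sense(); print(s['clock'],s['eef_pos'])
f=r.grab_frame('side')
cv2.imwrite('pics/s5.png',draw(f,'side',{'ramekin_white_mid':(414,-124),'jar_green_mid':(624,-29)},{},(230,180,430,350),3.4))
find('ramekin_white_mid',('side',))
E
```

```text
27.2 [ 415.26182821 -124.30519065  154.89801855]
ramekin_white_mid side [ 413.  -124.6] [ 2.3  0.  -2.9  0. ]
```

View pics/s5.png

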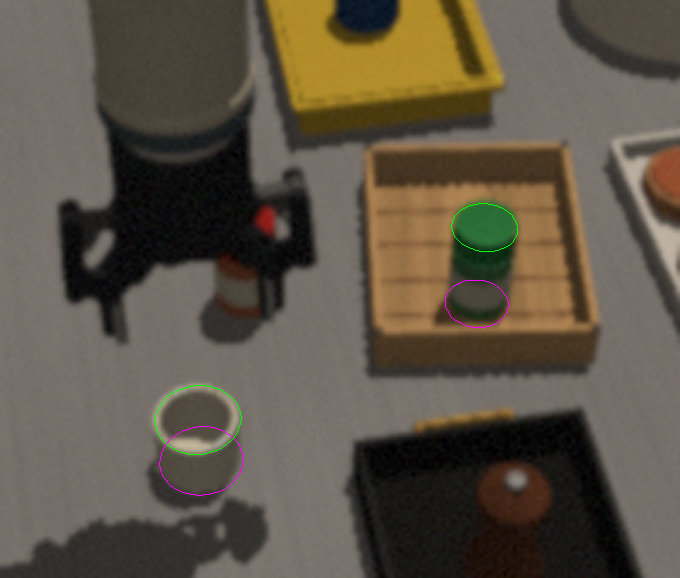

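The green jar stands in the crate (480,260), and the white ramekin (198,440) lies under the gripper.

Emit:
carry_out(
  delta_pos=[
    [0, 0, 0.03],
    [0, 0, 0.06],
    [0, 0, 0.085],
    [0, 0, 0.105],
    [0, 0, 0.118],
    [0, 0, 0.124],
    [0, 0, 0.124],
    [0, 0, 0.124],
  ],
  rot=[
    [0, 0, 0],
    [0, 0, 0],
    [0, 0, 0],
    [0, 0, 0],
    [0, 0, 0],
    [0, 0, 0],
    [0, 0, 0],
    [0, 0, 0],
  ],
)

```text
clock: 28.35
eef_pos: [414.1, -124.4, 30.8]
tcp_rot: [3.141, 0.0, 1.571]
contact_force: [-0.8, -1.0, -0.9]
opening: 0.936
grasp_force: 0.0
```

Emit:
carry_out(
  delta_pos=[
    [0, 0, 0],
    [0, 0, 0],
    [0, 0, 0],
    [0, 0, 0],
    [0, 0, 0],
    [0, 0, 0],
    [0, 0, 0],
    [0, 0, 0],
  ],
  rot=[
    [0, 0, 0],
    [0, 0, 0],
    [0, 0, 0],
    [0, 0, 0],
    [0, 0, 0],
    [0, 0, 0],
    [0, 0, 0],
    [0, 0, 0],
  ],
  claw=0.045,
  grip_force=30,
)

```text
clock: 29.35
eef_pos: [413.9, -124.4, 30.9]
tcp_rot: [3.141, 0.0, 1.571]
contact_force: [-1.2, 0.1, 8.0]
opening: 0.634
grasp_force: 30.0
```

Emit:
carry_out(
  delta_pos=[
    [0, 0, -0.02],
    [0, 0, -0.06],
    [0, 0, -0.1],
    [0, 0, -0.13],
    [0.043, 0.025, -0.13],
    [0.086, 0.05, -0.13],
    [0.13, 0.076, -0.13],
    [0.172, 0.1, -0.13],
  ],
  rot=[
    [0, 0, 0],
    [0, 0, 0],
    [0, 0, 0],
    [0, 0, 0],
    [0, 0, 0],
    [0, 0, 0],
    [0, 0, 0],
    [0, 0, 0],
  ],
)

```text
clock: 30.35
eef_pos: [514.2, 49.2, 160.5]
tcp_rot: [3.141, 0.0, 1.571]
contact_force: [1.2, -0.8, -1.2]
opening: 0.633
grasp_force: 32.4
```

Emit:
carry_out(
  delta_pos=[
    [0.043, 0.025, 0],
    [0.086, 0.05, 0],
    [0.13, 0.076, 0],
    [0.16, 0.094, 0],
    [0.167, 0.098, 0],
    [0.167, 0.098, 0.02],
    [0.167, 0.098, 0.05],
    [0.167, 0.098, 0.08],
  ],
  rot=[
    [0, 0, 0],
    [0, 0, 0],
    [0, 0, 0],
    [0, 0, 0],
    [0, 0, 0],
    [0, 0, 0],
    [0, 0, 0],
    [0, 0, 0],
  ],
)

```text
clock: 31.35
eef_pos: [610.3, 213.0, 78.3]
tcp_rot: [-3.14, 0.001, 1.57]
contact_force: [0.7, -0.1, -1.3]
opening: 0.632
grasp_force: 32.4
```

Emit:
carry_out(
  delta_pos=[
    [0, 0, 0.02],
    [0, 0, 0.035],
    [0, 0, 0.042],
    [0, 0, 0.0435],
    [0, 0, 0.0445],
    [0, 0, 0.0445],
  ],
  rot=[
    [0, 0, 0],
    [0, 0, 0],
    [0, 0, 0],
    [0, 0, 0],
    [0, 0, 0],
    [0, 0, 0],
  ],
)

```text
clock: 32.1
eef_pos: [612.1, 214.9, 36.4]
tcp_rot: [3.141, -0.0, 1.571]
contact_force: [0.6, -0.6, -0.9]
opening: 0.636
grasp_force: 32.4
```

Emit:
carry_out(
  delta_pos=[
    [0, 0, 0.0005],
    [0, 0, 0.001],
    [0, 0, 0.001],
  ],
  rot=[
    [0, 0, 0],
    [0, 0, 0],
    [0, 0, 0],
  ],
)

```text
clock: 32.48
eef_pos: [612.0, 214.9, 36.0]
tcp_rot: [3.141, -0.0, 1.571]
contact_force: [-2.9, 0.0, 7.9]
opening: 0.636
grasp_force: 33.1
```

Emit:
carry_out(
  delta_pos=[
    [0, 0, 0],
    [0, 0, 0],
    [0, 0, 0],
    [0, 0, 0],
  ],
  rot=[
    [0, 0, 0],
    [0, 0, 0],
    [0, 0, 0],
    [0, 0, 0],
  ],
  claw=0.07,
)

```text
clock: 32.98
eef_pos: [611.6, 214.7, 34.7]
tcp_rot: [-3.141, 0.0, 1.571]
contact_force: [0.6, 0.0, -0.4]
opening: 0.818
grasp_force: 0.0
```

Emit:
carry_out(
  delta_pos=[
    [0, 0, -0.03],
    [0, 0, -0.08],
    [0, 0, -0.125],
    [-0.045, -0.032, -0.125],
    [-0.09, -0.063, -0.125],
    [-0.135, -0.095, -0.125],
    [-0.18, -0.127, -0.125],
    [-0.207, -0.146, -0.125],
  ],
  rot=[
    [0, 0, 0],
    [0, 0, 0],
    [0, 0, 0],
    [0, 0, 0],
    [0, 0, 0],
    [0, 0, 0],
    [0, 0, 0],
    [0, 0, 0],
  ],
  claw=0.078,
)

```text
clock: 33.98
eef_pos: [463.8, 6.1, 159.8]
tcp_rot: [-3.141, 0.0, 1.57]
contact_force: [0.7, -0.1, 0.3]
opening: 0.917
grasp_force: 0.0
```

Emit:
carry_out(
  delta_pos=[
    [0, 0, 0],
    [0, 0, 0],
  ],
  rot=[
    [0, 0, 0],
    [0, 0, 0],
  ],
)

```text
clock: 34.22
eef_pos: [466.4, 7.9, 160.1]
tcp_rot: [3.14, -0.0, 1.57]
contact_force: [-0.0, -0.1, 0.2]
opening: 0.914
grasp_force: 0.0
```

```bash
python3 - <<'E'
from ov import *
s=r.sense(); print(s['clock'],s['eef_pos'])
f=r.grab_frame('side')
cv2.imwrite('pics/s6.png',draw(f,'side',{'jar_red_mid':(466,8)},{},(230,120,430,300),3.3))
find('jar_red_mid',('side',))
E
```

```text
34.225 [466.39053756   7.88655773 160.07151063]
jar_red_mid side [469.6   8.7] [ 1.3  0.1 -1.3  0.8  0.4 -1.5 -0.5  0. ]
```

View pics/s6.png

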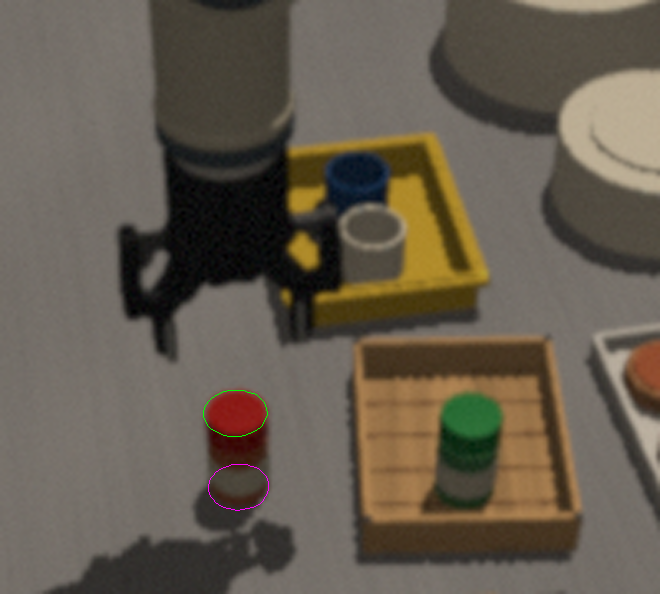

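Both ramekins stand in the tub (357,185 and 372,240), and the red jar (237,450) is under the gripper. Now down and grip.

Emit:
carry_out(
  delta_pos=[
    [0, 0.001, 0.025],
    [0, 0.001, 0.05],
    [0, 0.001, 0.07],
    [0, 0.001, 0.085],
    [0, 0.001, 0.095],
    [0, 0.001, 0.1],
    [0, 0.001, 0.1],
    [0, 0.001, 0.1],
  ],
  rot=[
    [0, 0, 0],
    [0, 0, 0],
    [0, 0, 0],
    [0, 0, 0],
    [0, 0, 0],
    [0, 0, 0],
    [0, 0, 0],
    [0, 0, 0],
  ],
)

```text
clock: 35.38
eef_pos: [467.0, 7.7, 60.2]
tcp_rot: [3.141, 0.0, 1.571]
contact_force: [-0.2, -0.1, -0.3]
opening: 0.914
grasp_force: 0.0
```

Emit:
carry_out(
  delta_pos=[
    [0, 0, 0],
    [0, 0, 0],
    [0, 0, 0],
    [0, 0, 0],
    [0, 0, 0],
    [0, 0, 0],
    [0, 0, 0],
    [0, 0, 0],
  ],
  rot=[
    [0, 0, 0],
    [0, 0, 0],
    [0, 0, 0],
    [0, 0, 0],
    [0, 0, 0],
    [0, 0, 0],
    [0, 0, 0],
    [0, 0, 0],
  ],
  claw=0.035,
  grip_force=30,
)

```text
clock: 36.38
eef_pos: [466.8, 7.7, 60.2]
tcp_rot: [3.141, 0.0, 1.571]
contact_force: [-1.6, -0.2, 5.8]
opening: 0.508
grasp_force: 30.0
```

Emit:
carry_out(
  delta_pos=[
    [0, 0, -0.02],
    [0, 0, -0.06],
    [0, 0, -0.1],
    [0.01, 0.045, -0.1],
    [0.02, 0.09, -0.1],
    [0.03, 0.135, -0.1],
    [0.036, 0.165, -0.1],
    [0.037, 0.171, -0.1],
  ],
  rot=[
    [0, 0, 0],
    [0, 0, 0],
    [0, 0, 0],
    [0, 0, 0],
    [0, 0, 0],
    [0, 0, 0],
    [0, 0, 0],
    [0, 0, 0],
  ],
)

```text
clock: 37.38
eef_pos: [638.9, 45.0, 159.3]
tcp_rot: [3.141, -0.0, 1.571]
contact_force: [-0.5, 0.7, -1.6]
opening: 0.51
grasp_force: 31.1
```

Emit:
carry_out(
  delta_pos=[
    [0, 0, 0],
    [0, 0, 0.02],
    [0, 0, 0.05],
    [0, 0, 0.075],
    [0, 0, 0.087],
    [0, 0, 0.092],
    [0, 0, 0.094],
    [0, 0, 0.094],
  ],
  rot=[
    [0, 0, 0],
    [0, 0, 0],
    [0, 0, 0],
    [0, 0, 0],
    [0, 0, 0],
    [0, 0, 0],
    [0, 0, 0],
    [0, 0, 0],
  ],
)

```text
clock: 38.38
eef_pos: [638.1, 44.7, 66.4]
tcp_rot: [3.141, -0.0, 1.571]
contact_force: [-0.3, 0.7, -0.2]
opening: 0.509
grasp_force: 31.1
```

Emit:
carry_out(
  delta_pos=[
    [0, 0, 0.001],
    [0, 0, 0.0015],
    [0, 0, 0.0015],
  ],
  rot=[
    [0, 0, 0],
    [0, 0, 0],
    [0, 0, 0],
  ],
)

```text
clock: 38.75
eef_pos: [638.1, 44.8, 65.2]
tcp_rot: [3.141, -0.0, 1.571]
contact_force: [-2.1, -0.8, 4.7]
opening: 0.505
grasp_force: 31.6
```

Contact felt. Release, rise, and back away toward the robot for a last look.

Emit:
carry_out(
  delta_pos=[
    [0, 0, 0],
    [0, 0, 0],
    [0, 0, 0],
    [0, 0, 0],
    [0, 0, 0],
  ],
  rot=[
    [0, 0, 0],
    [0, 0, 0],
    [0, 0, 0],
    [0, 0, 0],
    [0, 0, 0],
  ],
  claw=0.075,
)

```text
clock: 39.38
eef_pos: [637.6, 44.7, 64.2]
tcp_rot: [-3.141, 0.0, 1.571]
contact_force: [1.0, -0.2, -0.5]
opening: 0.873
grasp_force: 0.0
```

Emit:
carry_out(
  delta_pos=[
    [0, 0, -0.02],
    [0, 0, -0.06],
    [0, 0, -0.11],
    [0, -0.04, -0.13],
    [0, -0.09, -0.13],
    [0, -0.14, -0.13],
    [0, -0.19, -0.13],
    [0, -0.24, -0.13],
  ],
  rot=[
    [0, 0, 0],
    [0, 0, 0],
    [0, 0, 0],
    [0, 0, 0],
    [0, 0, 0],
    [0, 0, 0],
    [0, 0, 0],
    [0, 0, 0],
  ],
)

```text
clock: 40.38
eef_pos: [396.3, 44.7, 195.4]
tcp_rot: [3.14, -0.0, 1.571]
contact_force: [0.3, 0.7, -0.1]
opening: 0.878
grasp_force: 0.0
```

Emit:
carry_out(
  delta_pos=[
    [0, 0, 0],
    [0, 0, 0],
    [0, 0, 0],
    [0, 0, 0],
  ],
  rot=[
    [0, 0, 0],
    [0, 0, 0],
    [0, 0, 0],
    [0, 0, 0],
  ],
)

```text
clock: 40.88
eef_pos: [398.5, 44.7, 194.4]
tcp_rot: [3.141, -0.0, 1.571]
contact_force: [-0.3, -0.7, -0.4]
opening: 0.878
grasp_force: 0.0
```

```bash
python3 - <<'E'
from ov import *
s=r.sense(); print(s['clock'],s['eef_pos'],s['contact_force'])
f=r.grab_frame('side')
cv2.imwrite('pics/s7.png',draw(f,'side',{},TR,(230,80,500,480),1.48))
E
```

```text
40.875 [398.46526258  44.72160967 194.37224598] [-0.29824706 -0.72012742 -0.36156789]
```

View pics/s7.png

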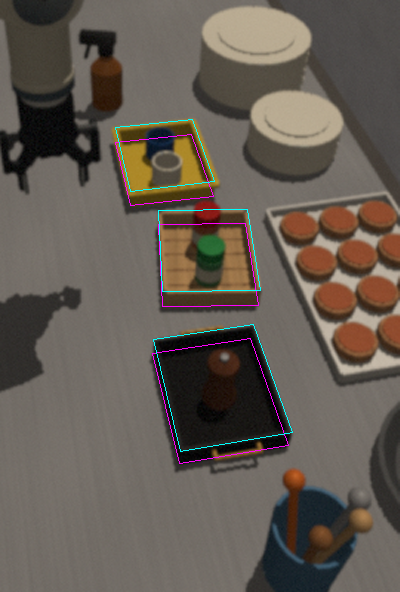

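All five stand upright in their trays: blue and white ramekins (160,140)/(167,168), red and green jars (207,215)/(210,260), mill (222,380). The crock and spray bottle have not moved, and the arm is clear.

```bash
python3 -c "
from rig import r
print(r.sign_off())"
```

```text
the job is handed in; nothing more can be done
None
```

I handed the job in at about 41 s. In the last picture both jars stand upright in the crate, both ramekins in the tub and the mill in the caddy, and the crock and spray bottle look unmoved; no verdict came back.

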